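Brush out a clay pot: set it rim-down on the brush and hold the lever at the third click

TASK

Take the small clay pot that stands upside down (rim-down) on the bench and set it, still rim-down, fully into the round pocket of the pot-brushing station, over the brush, and let go of it. Then press the station's spring-return lever down past its first two clicks to the third click and finish while still holding it down there: the program ends with the lever held. Leave the other clay pot and everything else on the bench where they are.

Things in the scene. Friction and masses are not known exactly. Their poses are not given: they have to be found in the camera images.
- pot: the loose clay pot to brush, standing rim-down. Round, 52 mm high, 58 mm across the rim collar (the lowest 10 mm); above the collar it tapers from 51 to 45 mm across at the closed end on top, which has a dark 10 mm drain hole in its centre. Wall 4 mm, 50 to 100 g. Origin: centre of the rim's plane (its lowest point); z axis up out of the closed end.
- pot_up: bystander: a like clay pot standing rim-up (open mouth on top), 52 mm high, 58 mm across at the top; origin at the centre of its underside. Leave it alone. The two pots may have changed places.
- pocket (a point): centre of the pocket's floor, 20 mm above the bench, in the brushing station: a fixed grey block 30 mm high, 110 (x) by 215 mm (y). The pocket is 63 mm across, 10 mm deep, mouth chamfered 2 mm; a fixed brush 18 mm thick (bristles 26 mm) stands in its middle, 30 mm tall, and fits inside the pot. Axes are the station's: z up, lever on the +y side, its paddle points to -x.
- lever_axis (a point): centre of the lever's hinge, 95 mm above the bench, between two metal cheeks 112 mm high and 40 mm apart over their outsides; the hinge runs along the station's y. From the pocket it lies 30 mm in the station's x, 125 mm in its y, 75 mm up. Axes are the station's.
- paddle (a point): centre of the pressing face on top of the lever's black paddle (40 mm along the lever, 44 mm wide), 98 mm out from the hinge along the lever and 6 mm above the hinge's plane. z is the face's normal, -x points outward along the lever. At rest the lever rises outward 0.61 rad above level (face 156 mm above the bench); at the third click it slopes 0.2 rad down (face 82 mm high, 20 mm further out).
- lever (a joint): lever angle in rad, 0 at rest (up), grows as the paddle is pressed down. Clicks at about 0.30, 0.56 and 0.80 (past ridge tops at 0.17, 0.43, 0.69), hard stop at 0.88. No click holds it: the spring returns it to 0 when let go. Force down on the paddle: about 3 N at the start, 4.5, 5.5 and 6.5 N going onto each ridge, about 5 N to hold the third click, far more at the stop.
- dish: bystander: white ceramic dish of moss, 84 mm across, 22 mm high; origin centre of underside
- tamper: bystander: dark silicone tamper standing on its 40 mm foot, 60 mm high; origin centre of underside
- hook: bystander: stainless root hook with wooden handle, lying flat, 170 mm long, 16 mm thick; origin at the front end of the handle
- clip: bystander: steel spring clip 50 x 30 x 27 mm holding a 210 mm chopstick along its y; origin centre of the clip's underside
There are look-alikes about, which are no part of the job. What is shaped like the part that bears pocket but blue is not meant.

How it is judged:
By the outcome, as a careful person would: the job done as asked, in the order asked, and still so for the second after the job is handed in, while the arm keeps its last pose, push and grip.
It also fails if it takes over 64 s, if anything falls off the work surface, if the arm or the gripper's body presses on something with over 40 N, if the wrist force passes 120 N, or if a joint passes its speed limit or range.

ROBOT

A 6-joint arm with a two-finger parallel gripper is mounted at the origin on the work surface. World frame = base frame: x ahead of the robot, y to its left, z up, the work surface at z = 0. Lengths are in mm, angles in rad, forces in N, time in s.
With the tool pointing down it reaches from about 400 to 925 mm from the base axis. Payload 12.5 kg.
Tool frame: the origin (TCP) lies on the centre line of the jaws, within the pads' length; the fingertips stand 8 mm ahead of it and the grasp point (between the pads) lies 11 mm behind it; z points along the fingers, x is the direction in which the jaws open and shut, and the axes are right-handed (so a half turn about z gives the same grasp; the last joint's range is limited). The gripper opens to 95 mm and grips with 3 to 60 N. Pads are 20 mm wide; open, the fingers measure 119 mm over their backs; the gripper's body (75 mm by 180 mm) begins 59 mm behind the grasp point.
Start: joints at [0.999, 0.491, 1.559, -0, 1.092, -0.106], TCP at [280.698, 558.439, 222.661] pointing down, gripper open.
Joint ranges: [-3.1, 3.1], [-0.84, 2.19], [0.05, 2.79], [-1.13, 4.28], [0.06, 2.93], [-2.69, 2.69]. Speed limits (rad/s): [2.22, 2.22, 2.79, 3.14, 3.14, 3.14].

INTERFACE

Orientations are given as [roll, pitch, yaw] about the fixed x, y, z axes, in that order (R = Rz(yaw) Ry(pitch) Rx(roll)).
In Python, from cell import env gives the robot as it stands. The module is installed in compiled form; this text tells all that it offers.
- The arm moves only by the tool send_rows, never from a script. Its argument "moves" is a list that holds one entry, the list of rows, each a list of 6 numbers: the shift along the tool's x, y, z as a fraction of full scale, then the turn, a rotation vector about the tool's x, y, z as a fraction of full scale. A call has 1 to 12 rows; each row is the pose to reach, as a shift and turn from the pose commanded when the call began, along the tool's axes at that moment; what a row does not reach only later rows make up. Full scale, the value 1, is 0.3 m for a shift and 90 degrees for a turn. A row lasts 1/12 s, in which the tool goes at most 41.7 mm and 7.16 degrees, less where a joint would pass 70% of its speed; a pose out of reach is approached as far as the arm can. A call with a number of a shift or a turn outside -1 to 1 is refused whole. A call with a gripper value outside its range is refused whole. "grip" is the gripper's target within -1 to 1 (shut at 1, half-way at 0, fully open at -1), set as the call begins (left out, the last holds). The fingers move at their own pace and stop on an object; the grip force is fixed at half the most. Time passes only in rows, so rows that repeat a pose let the fingers close. It gives the time, the measured TCP pose, the force and the opening at its end, in the units of the state.
- env.state(): the state, without advancing time (a new reading comes with each control period).
- env.read_camera(name): name is "scene" or "top" or "wrist"; returns a dict with "image" (420x560x3 uint8, red, green, blue), "mtx" (3x3 intrinsics, pixels), "distortion" ([k1, k2, p1, p2, k3] as OpenCV has them; the pictures are not rectified), "T" (4x4, takes a point from camera to world coordinates); the wrist camera has in their place "mount" (4x4, takes a point from camera to tool coordinates, whose origin is the TCP and whose axes are the tool frame's). Camera axes: x right, y up, looking along -z (the intrinsics and any distortion apply to the point x, -y, -z); pixel columns grow to the right and rows downward; lengths in mm; the calibration is good to about 2 mm. A picture is of the moment at which its call begins: read the wrist's pose just before it. There is no depth.
- env.job_done(): hands the job in, once; it reports no verdict.
Trained networks look in the newest picture that a camera, given by its name, has taken for a name from the list of things; names that differ only in an ending like _2 or _b are one class to them, and where a whole thing is asked for, a point or a joint stands for the part that bears it (a point fixed in the world has none). Each returns a list of dicts, best first, with "confidence" (0 to 1); they miss things now and then, are a little off and sometimes report something else, mostly with a low value. They report only what shows in the picture. A call takes as long as a camera call. They do not tell look-alikes from the thing itself.
- env.look_for(camera, thing): "xy" ([column, row] in pixels, amid what is visible of it).
- env.outline_of(camera, thing): "region" (420x560 bool, what is visible of it) and "xy" ([column, row] in pixels, amid what is visible of it).
The state is a dict: "t": time; "joints": joint angles; "qvel": joint speeds; "tau": joint torques, N m; "eef_pos": TCP position; "tcp_rot": TCP orientation; "ft_force": force on the tool from outside, world axes, zero at the start; "moment": the same for the moment, N m; "opening": opening from 0.0 (shut) to 1.0 (fully open).
Only numpy, scipy, OpenCV 4.12 (cv2) and the standard library are available. Lean on these libraries where they do the work, as an engineer would, in place of code of your own. Each camera call takes 0.05 s, during which the arm holds its last target. There are 200 camera calls.

## Working session

There is one attempt and no reset: what is moved stays moved. The work goes in short steps, Python scripts to look and compute and a tool call to move; the robot and the scene stay as the last step left them, time stands still between calls to the robot, and variables do not carry over. Pictures are saved under pics/ and viewed, about 8 in all and at most 12, crops included, and the job is handed in when it is done.

Besides the shell and the picture viewer there is one more tool, called by a JSON object that holds its "method" and its "body". send_rows: Moves the arm, as the interface text tells. Its arguments: {"type":"object","properties":{"moves":{"type":"array","items":{"type":"array","items":{"type":"array","items":{"type":"number"}}}},"grip":{"type":"number"}},"required":["moves"]}

```bash
ls; mkdir -p pics; cat > h.py <<'E'
import numpy as np, cv2
from cell import env
from scipy.spatial.transform import Rotation as R
def ray(c,px,T=None):
    T=np.array(c["T"]) if T is None else T
    u=cv2.undistortPoints(np.array([[px]],float),np.array(c["mtx"]),np.array(c["distortion"]))[0,0]
    d=T[:3,:3]@np.array([u[0],-u[1],-1]); return T[:3,3],d
def onz(c,px,z,T=None):
    o,d=ray(c,px,T); return o+d*(z-o[2])/d[2]
def proj(c,P,T=None):
    T=np.array(c["T"]) if T is None else T
    p=(np.atleast_2d(P)-T[:3,3])@T[:3,:3]; p=p*[1,-1,-1]
    return cv2.projectPoints(p,np.zeros(3),np.zeros(3),np.array(c["mtx"]),np.array(c["distortion"]))[0][:,0]
def wristT(c):
    s=env.state(); M=np.eye(4); M[:3,:3]=R.from_euler('xyz',s["tcp_rot"]).as_matrix(); M[:3,3]=s["eef_pos"]
    return M@np.array(c["mount"])
def save(c,n,box=None,s=1):
    im=c["image"][...,::-1]
    if box: im=im[box[1]:box[3],box[0]:box[2]]
    cv2.imwrite(f"pics/{n}.png",cv2.resize(im,None,fx=s,fy=s,interpolation=cv2.INTER_CUBIC))
E
python3 - <<'E'
from h import *
print(env.state())
for n in ("top","scene"):
    c=env.read_camera(n); save(c,n+"1",s=1.4)
    print(n,np.round(c["T"],2).tolist())
    for t in ("pot","pot_up","pocket","paddle","lever_axis","lever","dish","tamper","hook","clip"):
        try:
            for r in env.look_for(n,t)[:4]: print(t,np.round(r["xy"]),round(r["confidence"],2),np.round(onz(c,r["xy"],30)[:2]))
        except Exception as e: print(t,e)
E
```

```text
pics
{'t': 0.0, 'joints': array([ 9.99408164e-01,  4.91538183e-01,  1.55947572e+00, -1.50135272e-05,
        1.09171202e+00, -1.05591513e-01]), 'qvel': array([-0.00064185,  0.00158967, -0.00073197,  0.00133235,  0.00017632,
       -0.00052453]), 'tau': array([ 1.15567640e-03, -6.12655449e+01, -2.58188546e+01,  6.92686485e-02,
        4.81588009e-02, -1.36088329e-04]), 'eef_pos': array([280.55022931, 558.21280328, 222.06598425]), 'tcp_rot': array([-3.14148645e+00,  1.12836314e-03,  1.10500667e+00]), 'ft_force': array([ 0.09169655,  0.7152448 , -0.29169866]), 'moment': array([-0.02348413,  0.00400497,  0.0297806 ]), 'opening': 0.9991564489685217}
top [[-0.02, 0.99, -0.13, 390.07], [-1.0, -0.02, 0.02, 18.51], [0.01, 0.13, 0.99, 1034.61], [0.0, 0.0, 0.0, 1.0]]
pot [403. 204.] 0.63 [ 533. -269.]
pot_up [337. 204.] 0.64 [ 533. -120.]
pocket [185. 196.] 0.66 [557. 212.]
pocket [146. 327.] 0.64 [273. 296.]
paddle [149. 203.] 0.73 [543. 292.]
lever_axis [182. 195.] 0.92 [560. 218.]
lever_axis [147. 326.] 0.56 [277. 295.]
lever_axis [214. 106.] 0.23 [763. 148.]
lever [146. 203.] 0.67 [543. 298.]
lever [104. 336.] 0.67 [253. 390.]
tamper [326. 144.] 0.75 [ 671. -103.]
hook [367. 277.] 0.85 [ 373. -182.]
clip [213. 104.] 0.78 [767. 152.]
scene [[-0.75, -0.53, 0.4, 892.0], [0.67, -0.59, 0.46, 429.7], [-0.01, 0.61, 0.79, 872.18], [0.0, 0.0, 0.0, 1.0]]
pot [202. 176.] 0.68 [ 541. -265.]
pot_up [240. 208.] 0.82 [ 535. -123.]
pocket [452. 254.] 0.74 [273. 283.]
pocket [341. 313.] 0.66 [550. 216.]
paddle [381. 304.] 0.88 [476. 257.]
paddle [500. 246.] 0.64 [175. 343.]
paddle [268. 167.] 0.32 [ 403. -177.]
lever_axis [454. 256.] 0.98 [272. 289.]
lever_axis [343. 311.] 0.73 [543. 216.]
lever [500. 248.] 0.93 [178. 346.]
lever [375. 304.] 0.79 [487. 249.]
dish [318. 205.] 0.78 [394.  -8.]
tamper [261. 169.] 0.35 [ 419. -185.]
hook [265. 168.] 0.76 [ 408. -181.]
clip [235. 366.] 0.8 [773. 159.]
```

View pics/top1.png

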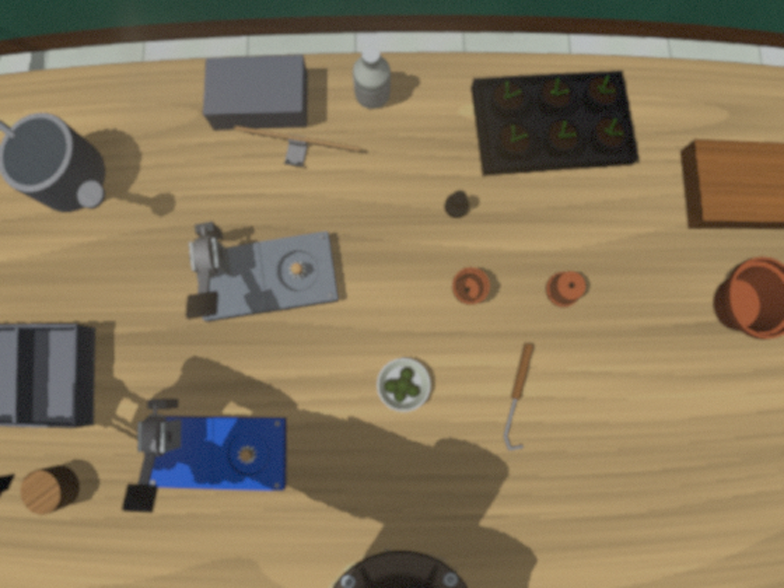

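View pics/scene1.png

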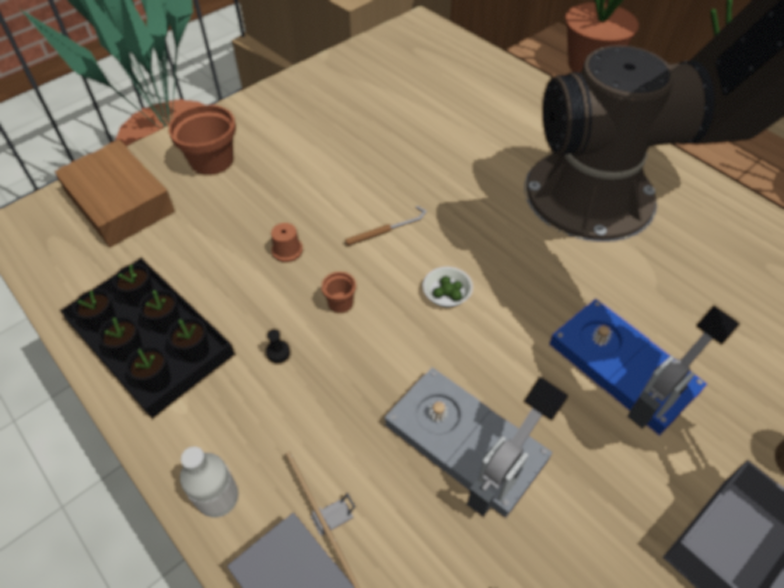

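Views 1 and 2. Candidates for the pot (top-camera native px):
- **(406,205):** closed top with a small drain hole and the collar at the bottom. This is the rim-down one.
- **(336,204):** open mouth, so pot_up.
- **(540,212):** big red pot, far too large.

Stations: grey at (212,193) is the one meant, and blue at (175,325) is the look-alike. I'll check the choice in one crop and triangulate.

```bash
python3 - <<'E'
from h import *
c=env.read_camera("top"); s=env.read_camera("scene"); w=env.read_camera("wrist")
a=cv2.resize(c["image"][180:230,310:440],None,fx=5,fy=5,interpolation=3)
b=cv2.resize(s["image"][150:230,180:270],None,fx=4,fy=4,interpolation=3)
h=max(a.shape[0],b.shape[0]); f=lambda i:cv2.copyMakeBorder(i,0,h-i.shape[0],0,0,0)
cv2.imwrite("pics/crop.png",cv2.resize(np.hstack([f(a),f(b)]),None,fx=.78,fy=.78)[...,::-1])
print("mount",np.round(w["mount"],2).tolist(),np.round(w["mtx"],0).tolist(),w["distortion"])
print("pot",onz(c,(407.9,204.3),52),onz(s,(202.5,165),52))
print("pocket",onz(c,(212,193),50),onz(s,(313,293),50))
for p in ((331,233),(338,299),(207,320)): print("corner",onz(c,np.array(p)/1.4,30))
for p in ((434,371),(385,419),(550,455),(505,512)): print("sc corner",onz(s,np.array(p)/1.4,30))
print("paddle",onz(c,np.array((202,304))/1.4,156),onz(s,np.array((547,397))/1.4,156))
E
```

```text
mount [[1.0, 0.0, -0.0, -0.22], [0.0, -0.97, -0.24, -67.86], [-0.0, 0.24, -0.97, -162.77], [0.0, 0.0, 0.0, 1.0]] [[290.0, 0.0, 273.0], [0.0, 290.0, 208.0], [0.0, 0.0, 1.0]] [-0.00591255  0.          0.          0.          0.        ]
pot [ 528.2864699  -273.48611816   52.        ] [ 529.30342564 -274.45733373   52.        ]
pocket [559.66934684 149.29666281  50.        ] [568.58539969 154.56908636  50.        ]
corner [621.69298704  98.09100495  30.        ]
corner [516.66477908  87.64596583  30.        ]
corner [486.85782295 293.38149061  30.        ]
sc corner [519.60717633  96.34320218  30.        ]
sc corner [627.55928934 106.71996353  30.        ]
sc corner [493.31830996 301.98973501  30.        ]
sc corner [598.96962922 313.91589697  30.        ]
paddle [496.84345585 266.30267968 156.        ] [496.07848776 268.48448879 156.        ]
```

View pics/crop.png

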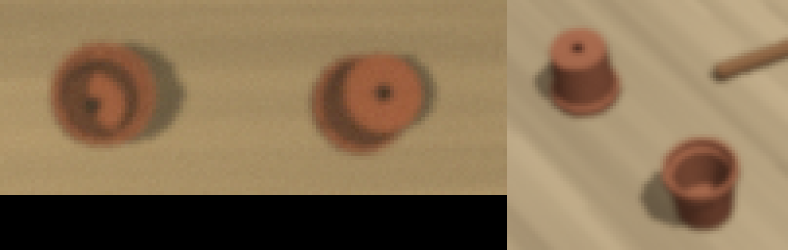

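View 3: the pot at the right of the top crop has a closed top with a drain hole, and its collar is at the bottom, which the scene crop's upper-left pot confirms. It stands at about (529,-274). The open-mouthed one is pot_up. Moving over the pot.

{"method": "send_rows", "body": {"moves": [[[-0.702,0.662,0,0,0,0.703],[-0.702,0.662,0,0,0,0.703],[-0.702,0.662,0,0,0,0.703],[-0.702,0.662,0,0,0,0.703],[-0.702,0.662,0,0,0,0.703],[-0.702,0.662,0,0,0,0.703],[-0.702,0.662,0,0,0,0.703],[-0.702,0.662,0,0,0,0.703],[-0.702,0.662,0,0,0,0.703],[-0.702,0.662,0,0,0,0.703]]], "grip": -1}}

```text
t: 2.08
eef_pos: [364.0, 280.4, 222.9]
tcp_rot: [-3.141, -0.001, -0.006]
ft_force: [0.2, 0.1, 0.6]
opening: 1.001
```

{"method": "send_rows", "body": {"moves": [[[0.277,0.925,0,0,0,0],[0.277,0.925,0,0,0,0],[0.277,0.925,0,0,0,0],[0.277,0.925,0,0,0,0],[0.277,0.925,0,0,0,0],[0.277,0.925,0,0,0,0],[0.277,0.925,0,0,0,0],[0.277,0.925,0,0,0,0]]]}}

```text
t: 2.75
eef_pos: [448.8, -1.2, 222.7]
tcp_rot: [3.141, -0.001, 0.001]
ft_force: [-0.3, 0.8, 0.3]
opening: 0.998
```

{"method": "send_rows", "body": {"moves": [[[0.277,0.925,0.1,0,0,0],[0.277,0.925,0.1,0,0,0],[0.277,0.925,0.1,0,0,0],[0.277,0.925,0.1,0,0,0],[0.277,0.925,0.1,0,0,0],[0.277,0.925,0.1,0,0,0],[0.277,0.925,0.1,0,0,0],[0.277,0.925,0.1,0,0,0],[0.277,0.925,0.1,0,0,0],[0.277,0.925,0.1,0,0,0]]]}}

```text
t: 3.58
eef_pos: [530.0, -272.8, 192.2]
tcp_rot: [-3.141, 0.001, 0.003]
ft_force: [-0.6, -0.2, 0.6]
opening: 0.997
```

```bash
python3 - <<'E'
from h import *
c=env.read_camera("wrist"); T=wristT(c); save(c,"w1")
print(env.state()["eef_pos"])
for r in env.outline_of("wrist","pot")[:3]:
    m=r["region"]; ys,xs=np.nonzero(m); print(r["xy"],r["confidence"],xs.min(),xs.max(),ys.min(),ys.max(),onz(c,r["xy"],30,T))
# drain hole: dark pixels near the predicted spot
p=proj(c,[529,-274,52],T)[0]; print("pred",p)
u,v=map(int,p); g=c["image"][v-20:v+20,u-20:u+20].sum(2).astype(float)
ys,xs=np.nonzero(g<np.median(g)*.55); q=(xs.mean()+u-20,ys.mean()+v-20); print(len(xs),q,onz(c,q,52,T))
E
```

```text
[ 530.08256496 -272.42875098  192.59391911]
[271.3, 199.4] 0.71 250 296 170 222 [ 527.99655538 -276.41267737   30.        ]
pred [272.10739147 201.61596553]
36 (np.float64(272.5), np.float64(202.16666666666666)) [ 529.42252875 -274.6051961    52.        ]
```

View pics/w1.png

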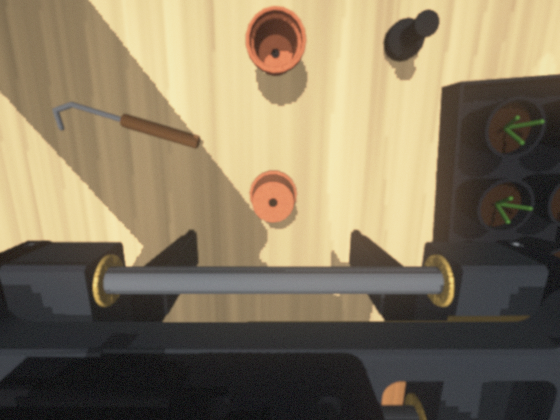

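View 4: the pot's drain hole is at (272,202), which puts the pot at (529.4,-274.6). pot_up is at (276,40), well clear, and nothing sits where the fingers come down. Descending and gripping.

{"method": "send_rows", "body": {"moves": [[[-0.002,0.007,0.13,0,0,0],[-0.002,0.007,0.25,0,0,0],[-0.002,0.007,0.37,0,0,0],[-0.002,0.007,0.45,0,0,0],[-0.002,0.007,0.51,0,0,0],[-0.002,0.007,0.54,0,0,0],[-0.002,0.007,0.556,0,0,0],[-0.002,0.007,0.556,0,0,0],[-0.002,0.007,0.556,0,0,0]]]}}

```text
t: 4.43
eef_pos: [530.1, -275.8, 26.9]
tcp_rot: [3.141, -0.001, 0.001]
ft_force: [-0.4, 0.3, 0.5]
opening: 1.0
```

{"method": "send_rows", "body": {"moves": [[[0,0,0,0,0,0],[0,0,0,0,0,0],[0,0,0,0,0,0],[0,0,0,0,0,0],[0,0,0,0,0,0],[0,0,0,0,0,0],[0,0,0,0,0,0],[0,0,0,0,0,0],[0,0,0,0,0,0],[0,0,0,0,0,0]]], "grip": 1}}

```text
t: 5.27
eef_pos: [529.5, -275.9, 25.8]
tcp_rot: [-3.142, 0.0, 0.001]
ft_force: [0.2, 0.3, 0.1]
opening: 0.552
```

{"method": "send_rows", "body": {"moves": [[[0,0,0,0,0,0],[0,0,0,0,0,0],[0,0,0,0,0,0],[0,0,0,0,0,0],[0,0,0,0,0,0],[0,0,0,0,0,0]]]}}

```text
t: 5.77
eef_pos: [529.5, -275.9, 25.8]
tcp_rot: [-3.141, 0.0, 0.001]
ft_force: [-0.2, 0.2, -0.3]
opening: 0.552
```

{"method": "send_rows", "body": {"moves": [[[0,0,-0.05,0,0,0],[0,0,-0.15,0,0,0],[0,0,-0.27,0,0,0],[0,0,-0.4,0,0,0],[0,0,-0.5,0,0,0],[0,0,-0.5,0,0,0],[0,0,-0.5,0,0,0]]]}}

```text
t: 6.35
eef_pos: [529.9, -276.1, 177.2]
tcp_rot: [3.14, -0.003, 0.001]
ft_force: [0.2, -0.0, -1.2]
opening: 0.551
```

{"method": "send_rows", "body": {"moves": [[[0.05,-0.1,0,0,0,0],[0.05,-0.22,0,0,0,0],[0.05,-0.34,0,0,0,0],[0.05,-0.46,0,0,0,0],[0.05,-0.56,0,0,0,0]]]}}

```text
t: 6.77
eef_pos: [543.3, -105.6, 174.0]
tcp_rot: [-3.14, 0.003, 0.001]
ft_force: [0.7, 1.0, 0.1]
opening: 0.553
```

{"method": "send_rows", "body": {"moves": [[[0.05,-0.12,0,0,0,-0.03],[0.05,-0.24,0,0,0,-0.06],[0.05,-0.36,0,0,0,-0.076],[0.05,-0.48,0,0,0,-0.076],[0.05,-0.56,0,0,0,-0.076],[0.05,-0.56,0,0,0,-0.076],[0.05,-0.56,0,0,0,-0.076],[0.05,-0.56,0,0,0,-0.076]]]}}

```text
t: 7.43
eef_pos: [558.9, 59.8, 174.6]
tcp_rot: [-3.141, 0.002, 0.12]
ft_force: [-0.4, -0.7, -1.2]
opening: 0.55
```

```bash
python3 - <<'E'
from h import *
c=env.read_camera("wrist"); T=wristT(c); save(c,"w2",s=1.4)
print(env.state()["eef_pos"],env.state()["tcp_rot"])
print("pred",proj(c,[[564,152,30],[564,152,50]],T))
for t in ("pocket","pot"):
    for r in env.look_for("wrist",t)[:3]: print(t,r["xy"],r["confidence"],onz(c,r["xy"],30,T))
E
```

```text
[559.05130757  59.31366114 174.90747918] [-3.14144824e+00  1.49348368e-03  1.19386174e-01]
pred [[289.02036535 110.79559147]
 [290.12061542 109.07965101]]
pocket [290.1, 80.9] 0.82 [561.37019412 179.99528936  30.        ]
pocket [41.1, 32.6] 0.81 [319.36092188 194.95400762  30.        ]
pot [274.1, 241.6] 0.83 [565.7350956   10.89967871  30.        ]
```

View pics/w2.png

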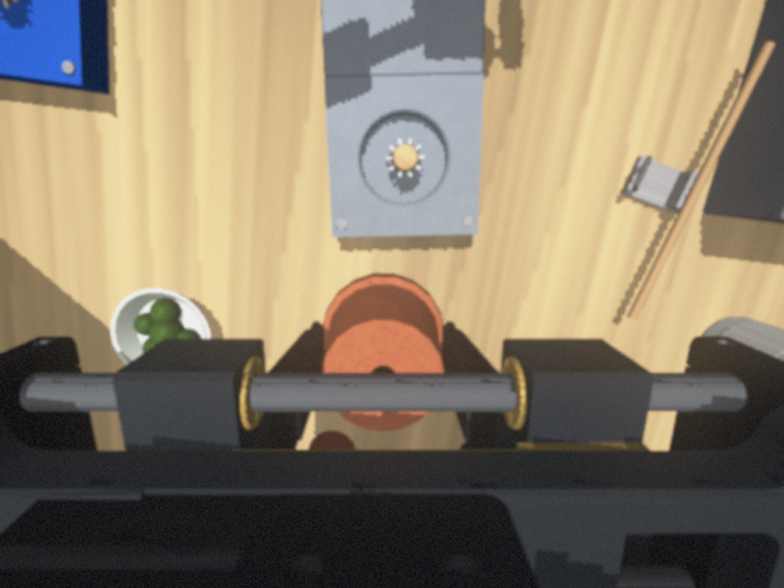

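View 5: the pot hangs upright in the jaws, with its drain hole at about (273,266) native. The grey station's pocket and brush are at (289,112), its nameplate end is nearest, and the lever shadow shows at the top. Now I'll refine the pocket, yaw and in-hand offset numerically.

```bash
cat > pk.py <<'E'
from h import *
from scipy.optimize import least_squares
c=env.read_camera("wrist"); T=wristT(c); g=cv2.GaussianBlur(cv2.cvtColor(c["image"],7),(3,3),0).astype(float)
# rim of the pocket: strongest bright->dark radial step around the predicted mouth (z=30)
p0=np.array([563.8,150.]); pts=[]
for a in np.linspace(0,2*np.pi,90,endpoint=False):
    r=np.arange(26,40,.5); P=np.c_[p0[0]+r*np.cos(a),p0[1]+r*np.sin(a),np.full(len(r),30.)]
    q=proj(c,P,T).astype(np.float32); v=cv2.remap(g.astype(np.float32),q[:,:1],q[:,1:],1)[:,0]
    d=v[4:]-v[:-4]; k=d.argmax()
    if d[k]>15: pts.append(P[k+2,:2])
pts=np.array(pts); f=lambda z:np.hypot(*(pts-z[:2]).T)-z[2]
s=least_squares(f,[*p0,32.5],loss="soft_l1",f_scale=1); print(len(pts),"pocket c,r",s.x.round(2),"res",np.median(abs(s.fun)).round(2))
b=onz(c,(289.3,111.8),50,T); print("brush top",b)
for A,B in (((323,15),(332,228)),((485,30),(478.5,228)),((334,236),(477,235)),((327,75),(482,73))):
    d=onz(c,np.array(B)/1.4,30,T)-onz(c,np.array(A)/1.4,30,T); print("edge",onz(c,np.array(B)/1.4,30,T)[:2].round(1),np.linalg.norm(d).round(1),round(np.arctan2(d[1],d[0]),3))
M=T@np.linalg.inv(np.array(c["mount"])); tp=lambda v:(M@[*v,1])[:3]
for z in (-26.2,): print("hole exp",proj(c,tp((0,-1.3,z)),T)*1.4)
for dx,dy in ((29,0),(-29,0),(0,-29)): print("collar exp",proj(c,[tp((dx,dy-1.3,25.8)),tp((dx,dy-1.3,15.8))],T).round(1).tolist())
E
python3 pk.py
```

```text
61 pocket c,r [563.02 149.85  32.96] res 0.24
brush top [563.99941826 149.32912842  50.        ]
edge [516.9  93.5] 141.9 -1.44
edge [626.6 106.5] 133.0 -1.43
edge [626.4 101.2] 108.3 0.125
edge [610.5 211.8] 107.2 0.13
hole exp [[382.36939867 375.96691987]]
collar exp [[315.3, 234.7], [317.5, 239.8]]
collar exp [[230.9, 234.7], [228.7, 239.8]]
collar exp [[273.1, 193.2], [273.1, 196.3]]
```

```bash
python3 - <<'E'
from h import *
from scipy.optimize import least_squares
c=env.read_camera("wrist"); T=wristT(c); print(env.state()["eef_pos"])
m=(cv2.cvtColor(c["image"],cv2.COLOR_RGB2HSV)); h,s=m[...,0].astype(int),m[...,1]
mask=((h<9)|(h>172))&(s>110); 
pts=[(u,np.nonzero(mask[180:235,u])[0][:1]+180) for u in range(240,308,3)]
pts=np.array([(u,v[0]) for u,v in pts if len(v)],float)-[0,.5]; print(pts[::3].tolist())
M=T@np.linalg.inv(np.array(c["mount"])); 
a=np.linspace(0,2*np.pi,720)
def res(z):
    P=np.c_[z[0]+29*np.cos(a),z[1]+29*np.sin(a),np.full(720,25.8),np.ones(720)]@M.T
    q=np.vstack([proj(c,P[:,:3],T)]); q=q[q[:,1]<q[:,1].mean()]; q=q[q[:,0].argsort()]
    return np.interp(pts[:,0],q[:,0],q[:,1])-pts[:,1]
r=least_squares(res,[0,-1.3],loss="soft_l1",diff_step=.3,x_scale=1); print("pot in tool",r.x.round(2),np.abs(r.fun).mean())
E
```

```text
[559.33510249  59.20853698 175.62943155]
[[264.0, 202.5]]
pot in tool [-12.04   5.81] 6.413688677815078
```

```bash
python3 - <<'E'
from h import *
from scipy.optimize import least_squares
c=env.read_camera("wrist"); T=wristT(c)
A=cv2.GaussianBlur(cv2.cvtColor(c["image"],cv2.COLOR_RGB2LAB)[...,1],(3,3),0).astype(float)
pts=[]
for u in range(244,304,2):
    d=A[182:230,u]; k=np.nonzero((d[1:]>147)&(d[:-1]<=147))[0][:1]
    if len(k): k=k[0]; pts.append((u,182+k+(147-d[k])/(d[k+1]-d[k])))
pts=np.array(pts); print(pts[::4].round(1).tolist())
M=T@np.linalg.inv(np.array(c["mount"])); a=np.linspace(0,2*np.pi,720)
for zc in (25.8,15.8):
    def res(z):
        P=np.c_[z[0]+29*np.cos(a),z[1]+29*np.sin(a),np.full(720,zc),np.ones(720)]@M.T
        q=proj(c,P[:,:3],T); q=q[q[:,1]<q[:,1].mean()]; q=q[q[:,0].argsort()]
        return np.interp(pts[:,0],q[:,0],q[:,1])-pts[:,1]
    r=least_squares(res,[0,-1.3],loss="soft_l1",diff_step=.3); print("pot in tool",r.x.round(2),np.abs(r.fun).mean())
E
```

```text
[[244.0, 207.3], [252.0, 201.6], [260.0, 198.7], [268.0, 196.5], [276.0, 196.7], [284.0, 197.7], [292.0, 200.7], [300.0, 205.7]]
pot in tool [0.03 0.9 ] 0.16065195236641994
pot in tool [ 0.04 -1.06] 0.23524382846836053
```

{"method": "send_rows", "body": {"moves": [[[0.02,-0.1,0,0,0,-0.006],[0.04,-0.2,0,0,0,-0.006],[0.05,-0.28,0.05,0,0,-0.006],[0.05,-0.297,0.15,0,0,-0.006],[0.05,-0.297,0.25,0,0,-0.006],[0.05,-0.297,0.31,0,0,-0.006],[0.05,-0.297,0.31,0,0,-0.006],[0.05,-0.297,0.31,0,0,-0.006],[0.05,-0.297,0.31,0,0,-0.006]]]}}

```text
t: 8.48
eef_pos: [564.3, 150.2, 84.0]
tcp_rot: [-3.141, -0.002, 0.129]
ft_force: [-0.0, 0.2, -1.4]
opening: 0.548
```

```bash
python3 - <<'E'
from h import *
c=env.read_camera("wrist"); s=env.state(); print(s["eef_pos"],s["tcp_rot"],s["ft_force"])
d=env.read_camera("scene"); p=proj(d,[563,150,40])[0]; u,v=map(int,p); print(p)
a=cv2.resize(c["image"][:300,100:460],(720,600)); 
b=cv2.resize(d["image"][v-80:v+70,u-75:u+125],(800,600),interpolation=3)
cv2.imwrite("pics/w3.png",cv2.resize(np.hstack([a,b]),None,fx=.52,fy=.52,interpolation=3)[...,::-1])
E
```

```text
[564.35621705 150.19612323  84.31206178] [-3.14151175e+00 -2.26656711e-03  1.29073118e-01] [ 0.61764526  1.12436461 -0.26347757]
[313.16634316 292.09774175]
```

View pics/w3.png

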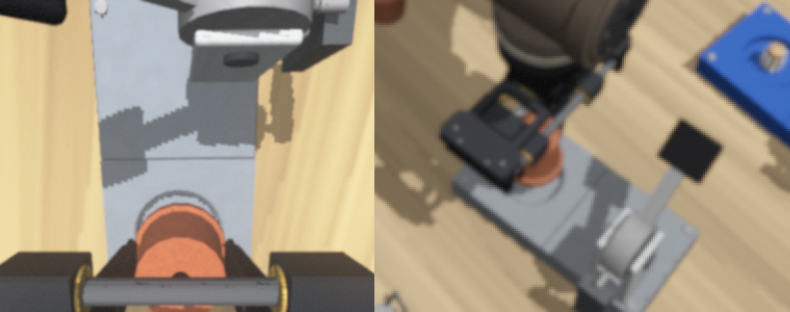

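View 6: the pot is centred over the pocket with the mouth ring evenly behind it, and the lever is clear to the side. Lowering in two stages while watching the force.

{"method": "send_rows", "body": {"moves": [[[-0.003,0.002,0.03,0,0,0],[-0.003,0.002,0.06,0,0,0],[-0.003,0.002,0.085,0,0,0],[-0.003,0.002,0.092,0,0,0],[-0.003,0.002,0.098,0,0,0],[-0.003,0.002,0.104,0,0,0],[-0.003,0.002,0.104,0,0,0]]]}}

```text
t: 9.17
eef_pos: [562.7, 149.7, 51.3]
tcp_rot: [-3.142, 0.0, 0.13]
ft_force: [-0.3, -0.1, -0.5]
opening: 0.55
```

{"method": "send_rows", "body": {"moves": [[[0,0,0.006,0,0,0],[0,0,0.011,0,0,0],[0,0,0.016,0,0,0],[0,0,0.02,0,0,0],[0,0,0.02,0,0,0],[0,0,0.02,0,0,0]]]}}

```text
t: 9.67
eef_pos: [562.8, 149.7, 45.8]
tcp_rot: [-3.142, -0.0, 0.13]
ft_force: [-0.3, -0.6, 1.7]
opening: 0.55
```

{"method": "send_rows", "body": {"moves": [[[0,0,0.002,0,0,0],[0,0,0.003,0,0,0],[0,0,0.003,0,0,0]]]}}

```text
t: 9.92
eef_pos: [562.8, 149.7, 45.6]
tcp_rot: [-3.142, -0.001, 0.13]
ft_force: [-2.2, -1.0, 10.5]
opening: 0.553
```

{"method": "send_rows", "body": {"moves": [[[0,0,0,0,0,0],[0,0,0,0,0,0],[0,0,0,0,0,0],[0,0,0,0,0,0],[0,0,0,0,0,0],[0,0,0,0,0,0],[0,0,0,0,0,0],[0,0,0,0,0,0]]], "grip": -1}}

```text
t: 10.58
eef_pos: [562.7, 149.7, 44.7]
tcp_rot: [-3.142, -0.0, 0.13]
ft_force: [0.2, 0.3, 0.3]
opening: 0.991
```

{"method": "send_rows", "body": {"moves": [[[0,0,-0.03,0,0,0],[0,0,-0.1,0,0,0],[0,0,-0.2,0,0,0],[0,0,-0.32,0,0,0],[0,0,-0.44,0,0,0],[0,0,-0.52,0,0,0],[0,0,-0.57,0,0,0],[0,0,-0.57,0,0,0],[0,0,-0.57,0,0,0]]]}}

```text
t: 11.33
eef_pos: [562.6, 149.7, 216.5]
tcp_rot: [-3.141, -0.002, 0.13]
ft_force: [-0.2, -0.8, 0.0]
opening: 1.001
```

```bash
python3 - <<'E'
from h import *
c=env.read_camera("wrist"); T=wristT(c); s=env.state(); print(s["t"],s["eef_pos"],s["tcp_rot"],s["ft_force"])
d=env.read_camera("scene"); p=proj(d,[563,150,40])[0]; u,v=map(int,p)
a=cv2.resize(c["image"][:300,100:460],(720,600)); 
b=cv2.resize(d["image"][v-80:v+70,u-75:u+125],(800,600),interpolation=3)
cv2.imwrite("pics/w4.png",cv2.resize(np.hstack([a,b]),None,fx=.52,fy=.52,interpolation=3)[...,::-1])
p=proj(c,[563.3,149.7,72],T)[0]; print("hole pred",p)
u,v=p.astype(int); g=c["image"][v-16:v+16,u-16:u+16].sum(2).astype(float)
ys,xs=np.nonzero(g<np.median(g)*.55); q=(xs.mean()+u-16,ys.mean()+v-16); print(len(xs),q,onz(c,q,72,T))
E
```

```text
11.3833 [562.29325017 149.59381637 215.37924437] [-3.14151862e+00  4.10343946e-04  1.29515880e-01] [ 1.04223186 -0.19359313 -0.17506156]
hole pred [274.0870082  199.55892961]
38 (np.float64(273.07894736842104), np.float64(198.3684210526316)) [562.05047499 150.86559272  72.        ]
```

View pics/w4.png

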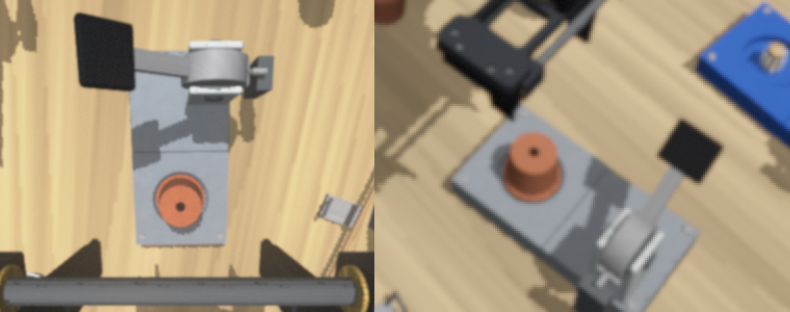

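View 7: the pot is seated rim-down in the pocket, upright and let go. Contact came at TCP z = 45.7 where 45.8 was expected, and the hole is at (562,151) against the pocket's (563,150). The lever is at rest. Closing the jaws and going above the paddle at station offset (-44,125) from the pocket.

{"method": "send_rows", "body": {"moves": [[[-0.04,-0.1,0,0,0,0],[-0.08,-0.2,0,0,0,0],[-0.12,-0.3,0,0,0,0],[-0.147,-0.4,0,0,0,0],[-0.147,-0.417,0,0,0,0],[-0.147,-0.417,0,0,0,0],[-0.147,-0.417,0,0,0,0],[-0.147,-0.417,0,0,0,0],[-0.147,-0.417,0,0,0,0],[-0.147,-0.417,0,0,0,0],[-0.147,-0.417,0,0,0,0],[-0.147,-0.417,0,0,0,0]]], "grip": 1}}

```text
t: 12.43
eef_pos: [503.1, 267.6, 215.8]
tcp_rot: [-3.142, -0.0, 0.129]
ft_force: [-0.4, 0.1, 0.1]
opening: 0.216
```

{"method": "send_rows", "body": {"moves": [[[0,0,0.03,0,0,0],[0,0,0.06,0,0,0],[0,0,0.09,0,0,0],[0,0,0.1,0,0,0],[0,0,0.1,0,0,0],[0,0,0.1,0,0,0],[0,0,0.1,0,0,0],[0,0,0.1,0,0,0],[0,0,0.1,0,0,0],[0,0,0.1,0,0,0]]]}}

```text
t: 13.27
eef_pos: [502.9, 268.1, 186.0]
tcp_rot: [-3.141, -0.001, 0.13]
ft_force: [-0.5, 0.6, -0.7]
opening: 0.008
```

```bash
python3 - <<'E'
from h import *
s=env.state(); print(s["t"],s["eef_pos"],s["tcp_rot"],s["opening"],s["ft_force"])
d=env.read_camera("scene"); p=proj(d,[500,268,156])[0]; u,v=map(int,p); print(p)
a=d["image"][v-70:v+80,u-110:u+90]; t=env.read_camera("top"); p=proj(t,[500,268,156])[0]; u,v=map(int,p)
b=t["image"][v-75:v+75,max(u-100,0):u+100]; f=lambda i:cv2.resize(i,(400,300),interpolation=3)
cv2.imwrite("pics/l1.png",np.hstack([f(a),f(b)])[...,::-1])
E
```

```text
13.2667 [502.89740668 268.06063551 186.02055225] [-3.14140590e+00 -5.50676862e-04  1.29573592e-01] 0.007693303892636703 [-0.51082817  0.6430907  -0.70431698]
[389.05470238 284.72548303]
```

View pics/l1.png

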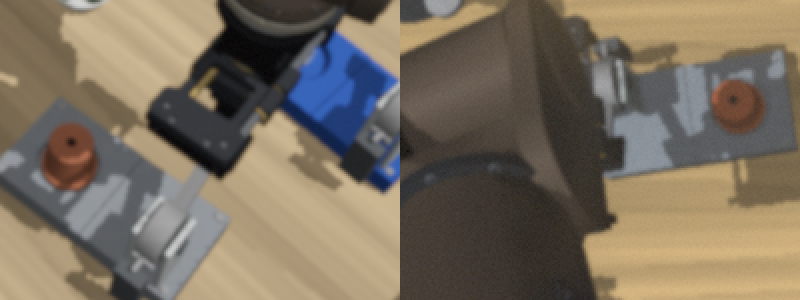

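View 8: the closed jaws are above the paddle and the pot stays seated. Pressing in stages along the lever's arc.

{"method": "send_rows", "body": {"moves": [[[0,0,0.03,0,0,0],[0,0,0.052,0,0,0],[-0.013,0,0.077,0,0,0],[-0.025,0,0.1,0,0,0],[-0.038,0,0.125,0,0,0],[-0.05,0,0.148,0,0,0],[-0.05,0,0.148,0,0,0],[-0.05,0,0.148,0,0,0]]]}}

```text
t: 14.03
eef_pos: [487.7, 266.0, 141.0]
tcp_rot: [3.141, 0.001, 0.13]
ft_force: [-1.4, -0.4, 2.8]
opening: 0.004
```

{"method": "send_rows", "body": {"moves": [[[-0.007,0,0.022,0,0,0],[-0.015,0,0.045,0,0,0],[-0.022,0,0.068,0,0,0],[-0.03,0,0.09,0,0,0],[-0.03,0,0.09,0,0,0],[-0.03,0,0.09,0,0,0]]]}}

```text
t: 14.53
eef_pos: [479.0, 264.9, 114.3]
tcp_rot: [3.142, 0.0, 0.129]
ft_force: [1.2, -0.5, 4.1]
opening: 0.008
```

{"method": "send_rows", "body": {"moves": [[[-0.006,0,0.02,0,0,0],[-0.012,0,0.04,0,0,0],[-0.017,0,0.06,0,0,0],[-0.017,0,0.07,0,0,0],[-0.017,0,0.075,0,0,0],[-0.017,0,0.077,0,0,0],[-0.017,0,0.077,0,0,0],[-0.017,0,0.077,0,0,0]]]}}

```text
t: 15.2
eef_pos: [474.1, 264.3, 91.5]
tcp_rot: [-3.141, -0.0, 0.13]
ft_force: [2.2, 0.4, 5.4]
opening: 0.003
```

```bash
python3 - <<'E'
from h import *
s=env.state(); print(s["t"],s["eef_pos"],s["tcp_rot"],s["opening"],s["ft_force"])
d=env.read_camera("scene"); p=proj(d,[500,268,120])[0]; u,v=map(int,p)
a=d["image"][v-70:v+80,u-110:u+90]; cv2.imwrite("pics/l2.png",cv2.resize(a,(800,600),interpolation=3)[...,::-1])
for r in env.look_for("scene","paddle")+env.look_for("scene","lever"): print(r["xy"],r["confidence"])
E
```

```text
15.2 [474.08535815 264.31459117  91.47953133] [-3.14143335e+00 -2.68319152e-04  1.29520365e-01] 0.0025147739096410726 [2.18743609 0.40594432 5.35922988]
[498.8, 245.9] 0.86
[363.7, 328.8] 0.77
[240.7, 210.9] 0.6
[497.4, 248.6] 0.7
[358.4, 328.7] 0.68
```

View pics/l2.png

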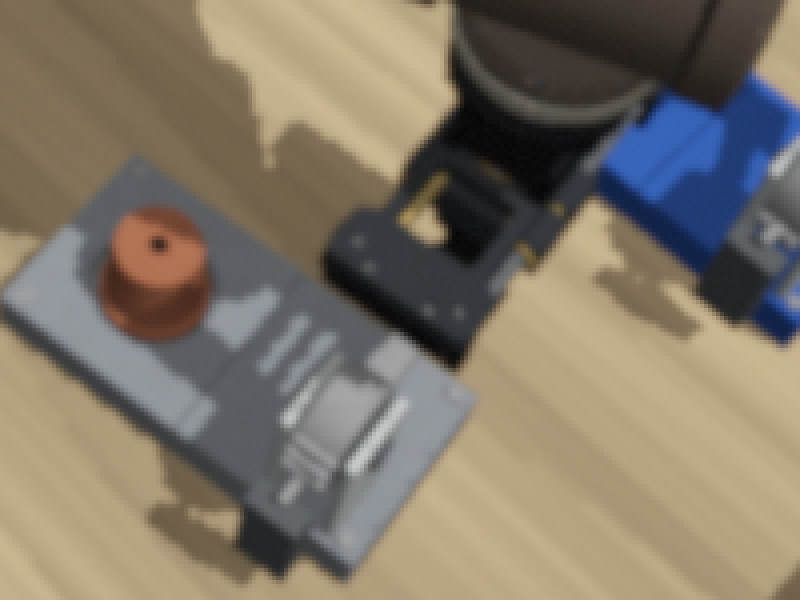

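View 9: the lever is down under the jaws and the pot is still seated in the pocket. The blue station's paddle is unmoved at (499,246). Vertical force is 5.4 N at TCP z = 91.5, which by geometry is lever angle about 0.80, matching the third-click hold. A short hold to check it is steady, then I'll hand in.

{"method": "send_rows", "body": {"moves": [[[0,0,0,0,0,0],[0,0,0,0,0,0],[0,0,0,0,0,0],[0,0,0,0,0,0],[0,0,0,0,0,0],[0,0,0,0,0,0]]]}}

```text
t: 15.85
eef_pos: [473.9, 264.3, 91.3]
tcp_rot: [-3.142, -0.0, 0.13]
ft_force: [3.1, -0.3, 4.7]
opening: 0.003
```

```bash
python3 - <<'E'
from h import *
s=env.state(); print(s["t"],s["eef_pos"],s["ft_force"])
c=env.read_camera("top"); 
for t in ("pot_up","dish","tamper","hook","clip"):
    r=env.look_for("top",t)[:1]; print(t,[np.round(x["xy"]) for x in r])
if 4<s["ft_force"][2]<9: print(env.job_done())
E
```

```text
15.85 [473.94196567 264.27314388  91.2564738 ] [ 3.06908147 -0.27080865  4.72128439]
pot_up [array([337., 205.])]
dish [array([287., 277.])]
tamper [array([328., 147.])]
hook []
clip [array([212., 102.])]
the job is handed in; nothing more can be done
None
```

The rim-down pot is in the grey station's pocket over the brush and released. I handed in at about 16 s with the lever held down at the third click.

- **Pot:** it touched the pocket floor at tool height 45.7 mm, where 45.8 mm was expected. After release its drain hole measured within about 2 mm of the pocket's centre, and the later pictures show it upright and seated.
- **Lever:** the push was steady at about 5 N down (5.4 N, then 4.7 N), which matches holding the third click. The fingertip height of about 83 mm puts the lever at roughly 0.80–0.81 rad. That angle comes from geometry and force; the arm hid the paddle, so I did not see it directly.
- **Bystanders:** in the last top picture pot_up, tamper and clip were within 3 pixels of where they started. The dish was found too, but the network had no reading of it in the first top picture to compare. The network missed the hook in that last picture, so its final position is not confirmed; no low move went near it.

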